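# Set up the sampling station

### The arm

A 6-joint arm with a two-finger parallel gripper is mounted at the origin on the work surface. World frame = base frame: x ahead of the robot, y to its left, z up, the work surface at z = 0. Lengths are in mm, angles in degrees, forces in N, time in s.
With the tool pointing down it reaches from about 275 to 725 mm from the base axis. Payload 15.9 kg.
Tool frame: the origin (TCP) lies at the very end of the fingers, on their centre line; the grasp point (between the pads) lies 19 mm behind it (robot.pinch_z is the z of the grasp point in the tool frame, in mm); z points along the fingers, y is the line along which they close (so a half turn about z gives the same grasp; the last joint's range is limited). The gripper opens to 85 mm and grips with 20 to 120 N. Pads are 22 mm wide; open, the fingers measure 114 mm over their backs; the gripper's body (76 mm by 85 mm) begins 54 mm behind the grasp point. The pads swing forward as they close: fully open they stand 13 mm farther back than shut.
Start: joints at [-66.291, 12.198, -1.971, 75.831, 0, 90], TCP at [201.038, -457.787, 210.006] pointing down, gripper open.
Joint ranges: [-170.91, 170.91], [-42.67, 98.43], [-65.05, 77.54], [-120.47, 116.71], [-90, 82.35], [-180, 180]. Speed limits (degrees/s): [108.29, 108.29, 136.94, 147.25, 180, 180].

### API

Orientations are given as a 3x3 rotation matrix whose columns are the frame's x, y, z axes.
In Python, from bench import readout, eyes, robot gives the robot as it stands.
- The arm moves only by the shell command python3 -m jog 'ROWS' [OPENING] [FORCE]. ROWS is a JSON object whose one key "plan" holds one flat list of numbers, 6 for each row, row after row: the shift along the tool's x, y, z in cm, then the turn, a rotation vector about the tool's x, y, z in degrees. In form: {"plan": [dx, dy, dz, rx, ry, rz, dx, dy, dz, rx, ry, rz, ...]}. A call has 1 to 20 rows; each row shifts and turns the commanded pose from where the row before left it, along the tool's axes as they then stand; what a row does not reach is not made up. A row lasts 1/12 s, in which the tool goes at most 41.7 mm and 7.16 degrees, less where a joint would pass 70% of its speed; a pose out of reach is approached as far as the arm can. A call is refused whole if a number of a shift passes 4.17 or a number of a turn 7.16, either way. A call with a gripper value outside its range is refused whole. OPENING is the opening, from 0 (shut) to 1 (fully open), set as the call begins (- or left out, the last holds). The fingers move at their own pace and stop on an object; FORCE is the grip in N (left out, the last holds). Time passes only in rows, so rows that do not move let the fingers close. It gives the time, the measured TCP pose, the force, the opening and the grip force at its end, in the units of the state.
- readout.observe(): the state, without advancing time (a new reading comes with each control period).
- eyes.snapshot(name): name is "scene" or "top" or "wrist"; returns a dict with "pixels" (384x512x3 uint8, blue, green, red), "camera_matrix" (3x3 intrinsics, pixels), "rvec" (rotation vector, rad) and "tvec" (3), from world to camera coordinates, as OpenCV has them. Camera axes: x right, y down, z forward; pixel columns grow to the right and rows downward; lengths in mm; the calibration is good to about 2 mm. A picture is of the moment at which its call begins. There is no depth.
- robot.hand_in(): hands the job in; it is judged then, once.
The state is a dict: "time_s": time; "joint_positions": joint angles; "qvel": joint speeds; "tau": joint torques, N m; "ee_pos": TCP position; "ee_rot": TCP orientation; "ft_force": force on the tool from outside, world axes, zero at the start; "wrist_torque": the same for the moment, N m; "grip_width": finger opening in mm; "grip_force": force on a finger pad.
Only numpy, scipy, OpenCV 4.12 (cv2) and the standard library are available. Lean on these libraries where they do the work, as an engineer would, in place of code of your own. Each camera call takes 0.05 s, during which the arm holds its last target. There are 200 camera calls.

### The job

Get the bench ready for sampling: stand the glass reagent bottle in the middle of the stirrer's plate, and lower the tall black tube through the round port to stand on the floor of the sample chamber without touching the port's collar. Stand the squat jar to the left of the blue rack (your left, facing away from the robot), level with the rack's middle and about 30 mm clear of it, and the small amber vial in front of the jar (on the robot's side) about 25 mm clear of it, so that jar and vial form a row along the rack's left side. Set everything down gently and upright, and leave the beaker, dishes and wash bottle where they are.

Things in the scene. Friction and masses are not known exactly. Their poses are not given: they have to be found in the camera images.
- bottle: Loose 100 ml glass reagent bottle with a blue screw cap, standing upright. Body 56 mm diameter up to 55 mm height, then a shoulder narrowing to a neck of 30 mm diameter at 75 mm; cap 38 mm diameter from 79 to 100 mm, which is also the full height; grip it by the cap. 140 to 280 g. Origin: centre of the underside, z up. Round about z.
- tube: Loose tall slim black flat-bottomed sample tube with a green screw cap and a white label, standing upright. Tube 28 mm diameter up to 93 mm; cap 34 mm diameter from 93 to 115 mm, which is also the full height; grip it by the cap. 56 to 112 g. Origin: centre of the underside, z up. Round. (Similar tubes in the orange stand at the far left of the table are fixed scenery.)
- jar: Loose squat white plastic jar with a grey lid, standing upright. 50 mm diameter up to 42 mm height, lid 46 mm diameter from 42 to 60 mm, the full height. 63 to 126 g. Origin: centre of the underside, z up. Round.
- vial: Loose small amber glass vial with a black cap, the smallest loose thing, standing upright. 22 mm diameter up to 37 mm, cap 18 mm diameter from 36 to 50 mm, the full height. 30 g. Origin: centre of the underside, z up. Round.
- rack: Blue tube rack full of small wells, fixed to the table. 110 mm along its x, 75 mm along its y, block 45 mm high (a few tiny amber tubes in it rise to 54 mm). Origin: centre of the underside; its x axis points away from the robot and its y axis to the robot's left (within 0.15 rad), so its left side is the long face at y = +37.5 mm.
- stirrer: White square magnetic stirrer with a round steel plate on top, fixed. 112 x 112 mm footprint; the plate is 92 mm in diameter, centred, its flat top 50 mm above the table. A grey dial (look only) is on the side facing the robot. Origin: centre of the underside on the table, z up; yaw within 0.25 rad.
- port: Fixed round grey collar in the roof of the sample chamber: opening 54 mm, outside 69 mm, 12 mm high; origin: centre of its underside, 64 mm above the table (upper rim at 76 mm), z up. The chamber is a closed grey box, 110 x 110 mm, roof top at 70 mm, centred under the port; its flat inner floor is 58 mm below this origin. A tube standing on it keeps its cap above the collar.
- beaker: Bystander: loose open white beaker, 52 mm rim diameter, 50 mm high, standing among the loose things. Not to be disturbed. Origin: centre of the underside.
- dish: Bystander: loose stack of clear round dishes, 60 mm diameter, 30 mm high, at the back behind the fixtures. Not to be disturbed. Origin: centre of the underside.
- wash: Bystander: loose white wash bottle with a bent spout, 60 mm diameter, 160 mm high, at the left side. Not to be disturbed. Origin: centre of the underside.

How it is judged (in metres and radians):
At the end, for the whole second after the job is handed in: All upright (0.1 rad), released, at rest. Bottle within 14 mm of the stirrer plate's centre; tube on the chamber floor; jar left of the rack, gap 15 to 45 mm, within 15 mm of level with its middle; vial in front of the jar, gap 10 to 40 mm, 72.5 to 112.5 mm left of the rack's centre line (angle between each of bottle, tube, jar, vial's own z axis and vertical below 0.1 rad and linear speed of each of bottle, tube, jar, vial below 0.02 m/s and horizontal distance between bottle and stirrer below 0.014 m and z of bottle in the frame of stirrer between 0.044 and 0.056 m and horizontal distance between tube and port below 0.016 m and z of tube in the frame of port between -0.064 and -0.052 m and x of jar in the frame of rack between -0.015 and 0.015 m and y of jar in the frame of rack between 0.0775 and 0.1075 m and height (world z) of each of jar, vial below 0.005 m and horizontal distance between vial and jar between 0.046 and 0.076 m and y of vial in the frame of rack between 0.0725 and 0.1125 m and x of vial in the frame of rack below -0.03 m); the robot touches nothing.
It fails at once if the port collar of the chamber is touched by anything (contact force between port and anything else above 0.3 N).
It fails at once if the beaker, dishes or wash bottle pushed more than 20 mm or tipped (distance of any of beaker, dish, wash from where it was at the start of the episode above 0.02 m or angle between any of beaker, dish, wash's own z axis and vertical above 0.3 rad).
It fails at once if one of the four things dropped from more than about 18 mm or knocked flying (faster than 0.6 m/s with no finger on it) ((linear speed of bottle above 0.6 m/s and contact force between the fingers and bottle below 0.05 N) or (linear speed of tube above 0.6 m/s and contact force between the fingers and tube below 0.05 N) or (linear speed of jar above 0.6 m/s and contact force between the fingers and jar below 0.05 N) or (linear speed of vial above 0.6 m/s and contact force between the fingers and vial below 0.05 N)).
It also fails if it takes over 99 s, if anything falls off the work surface, if the arm or the gripper's body presses on something with over 40 N, if the wrist force passes 120 N, or if a joint passes its speed limit or range.

## Working session

There is one attempt and no reset: what is moved stays moved. The work goes in short steps, Python scripts to look and compute and a shell command to move; the robot and the scene stay as the last step left them, time stands still between calls to the robot, and variables do not carry over. Pictures are saved under pics/ and viewed, at most 16 in all, crops included, and the job is handed in when it is done.

```bash
ls; mkdir -p pics
python3 - <<'E'
from bench import readout, eyes, robot
import cv2,numpy as np
s=readout.observe(); print({k:np.round(v,3).tolist() for k,v in s.items()})
for n in ["scene","top"]:
    d=eyes.snapshot(n); cv2.imwrite(f"pics/{n}0.png",d["pixels"]); np.savez(f"pics/{n}0.npz",**d)
    R=cv2.Rodrigues(np.array(d["rvec"],float))[0]; print(n,(-R.T@np.ravel(d["tvec"])).round(), R.round(2).tolist(), np.array(d["camera_matrix"]).round().tolist())
E
```

```text
pics
{'time_s': 0.0, 'joint_positions': [-66.291, 12.225, -2.007, 75.832, 0.002, 90.001], 'qvel': [0.013, 0.125, 0.006, -0.036, -0.08, 0.015], 'tau': [-0.0, -68.615, 48.713, 0.017, -0.0, -0.0], 'ee_pos': [200.911, -457.467, 209.527], 'ee_rot': [[0.916, 0.402, -0.0], [0.402, -0.916, 0.001], [0.0, -0.001, -1.0]], 'ft_force': [-0.364, 0.137, 0.254], 'wrist_torque': [-0.008, 0.011, 0.022], 'grip_force': 0.0, 'grip_width': 85.377}
scene [1358.  693.  848.] [[-0.57, 0.82, 0.01], [0.51, 0.36, -0.78], [-0.65, -0.44, -0.62]] [[461.0, 0.0, 259.0], [0.0, 461.0, 190.0], [0.0, 0.0, 1.0]]
top [ 399.  121. 1217.] [[-0.02, -1.0, -0.02], [-0.99, 0.02, -0.11], [0.11, 0.02, -0.99]] [[383.0, 0.0, 258.0], [0.0, 383.0, 196.0], [0.0, 0.0, 1.0]]
```

View pics/scene0.png

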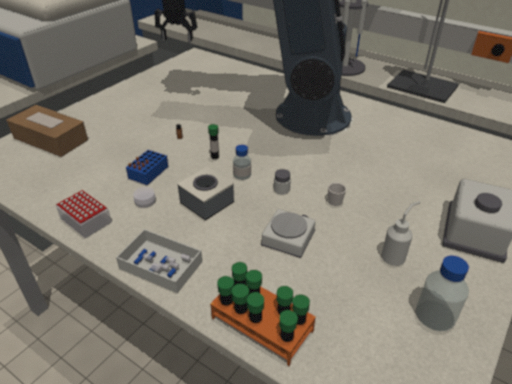

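View pics/top0.png

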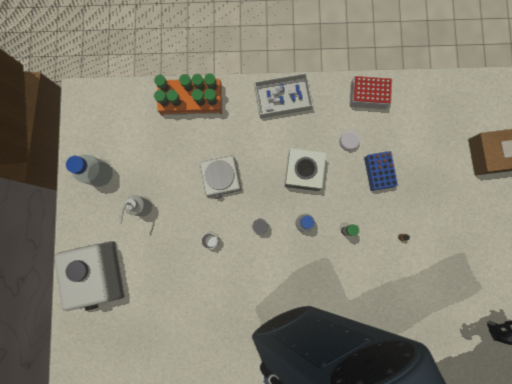

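The top view has up = +x and left = +y. In it, stirrer is at (220,175), port (306,168), rack (381,171), dish (349,141), wash (135,205), beaker (211,241), jar (261,228), bottle (307,222), tube (351,230) and vial (404,237). The scene view agrees.

```bash
cat > h.py <<'E'
import cv2,numpy as np
from bench import readout,eyes,robot
def cast(d,uv,z):
    R=cv2.Rodrigues(np.array(d["rvec"],float))[0]; t=np.ravel(d["tvec"]).astype(float)
    uv=np.array(uv,float).reshape(-1,2)
    r=np.c_[(uv-np.array(d["camera_matrix"])[:2,2])/np.array(d["camera_matrix"])[[0,1],[0,1]],np.ones(len(uv))]@R
    c=-R.T@t
    return (c+r*((z-c[2])/r[:,2])[:,None])[:,:2]
def proj(d,p):
    return cv2.projectPoints(np.array(p,float).reshape(-1,1,3),np.array(d["rvec"],float),np.array(d["tvec"],float),np.array(d["camera_matrix"],float),None)[0].reshape(-1,2)
def snap(n,f):
    d=eyes.snapshot(n); cv2.imwrite(f"pics/{f}.png",d["pixels"]); np.savez(f"pics/{f}.npz",**d); return d
def load(f): return dict(np.load(f"pics/{f}.npz"))
def state():
    s=readout.observe(); print(s["time_s"],np.round(s["ee_pos"],1),np.round(s["ee_rot"],3).tolist(),s["grip_width"],s["joint_positions"]); return s
E
python3 - <<'E'
from h import *
d=load("top0")
for n,u,z in [("stir",(220,175),50),("port",(306,168),76),("rack",(381,171),45),("dish",(349,141),30),("wash",(135,205),120),("beaker",(211,241),50),("jar",(261,228),60),("bottle",(307,222),100),("tube",(351,230),115),("vial",(404,237),50)]:
    print(n,cast(d,u,z).round())
w=snap("wrist","w0")
R=cv2.Rodrigues(np.array(w["rvec"],float))[0]; s=state()
print("cam in tool", s["ee_rot"]and (np.array(s["ee_rot"]).T@((-R.T@np.ravel(w["tvec"]))-s["ee_pos"])).round(1),(R@np.array(s["ee_rot"])).round(2),w["camera_matrix"])
a=d["pixels"][120:260,180:425]; cv2.imwrite("pics/topz.png",cv2.resize(a,None,fx=3.2,fy=3.2,interpolation=cv2.INTER_CUBIC))
E
```

```text
stir [[598. 261.]]
port [[609.  -2.]]
rack [[ 601. -235.]]
dish [[ 701. -144.]]
wash [[503. 500.]]
beaker [[395. 290.]]
jar [[432. 138.]]
bottle [[446.   3.]]
tube [[ 420. -120.]]
vial [[ 397. -291.]]
0.15 [ 201.  -457.6  209.7] [[0.916, 0.402, -0.0], [0.402, -0.916, 0.001], [0.0, -0.001, -1.0]] 85.449929552874 [-6.62908462e+01  1.22189136e+01 -1.99511600e+00  7.58295457e+01
  8.99795183e-04  9.00001966e+01]Traceback (most recent call last):
  File "<stdin>", line 7, in <module>
ValueError: The truth value of an array with more than one element is ambiguous. Use a.any() or a.all()
```

View pics/w0.png

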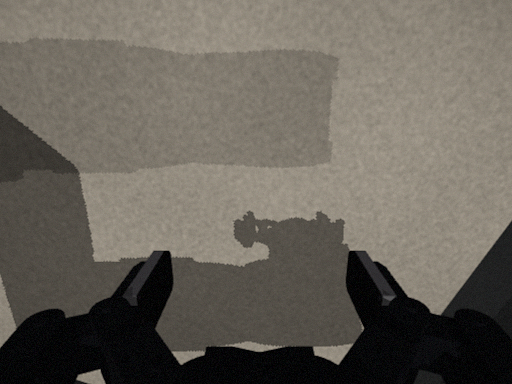

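The wrist view looks along the fingers, which sit at the bottom of the picture, with only table and shadows beyond them.

Run:
```python
from h import *
d=load("top0"); w=load("w0"); s=readout.observe(); T=np.array(s["ee_rot"])
R=cv2.Rodrigues(np.array(w["rvec"],float))[0]
print("cam in tool", (T.T@((-R.T@np.ravel(w["tvec"]))-s["ee_pos"])).round(1),(R@T).round(2).tolist(),w["camera_matrix"].round(1).tolist())
a=d["pixels"][120:260,180:425]; cv2.imwrite("pics/topz.png",cv2.resize(a,None,fx=3.2,fy=3.2,interpolation=cv2.INTER_CUBIC))
```

```text
cam in tool [  80.4   -1.1 -164.4] [[-0.0, 1.0, -0.0], [-0.95, -0.0, -0.31], [-0.31, 0.0, 0.95]] [[302.1, 0.0, 259.1], [0.0, 302.1, 194.1], [0.0, 0.0, 1.0]]
```

View pics/topz.png

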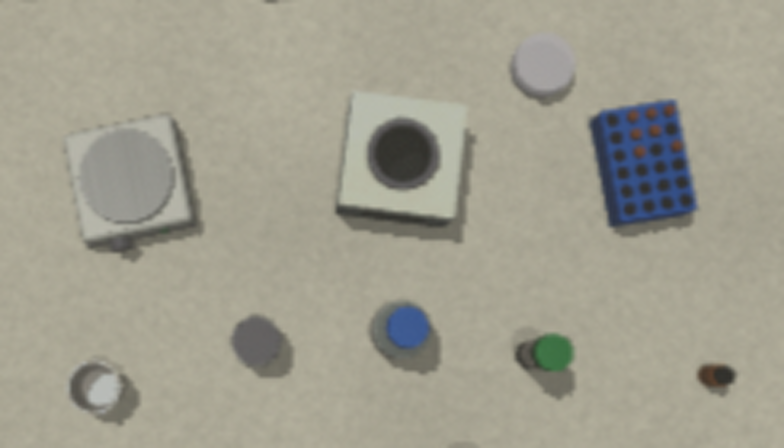

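```bash
python3 -m jog '{"plan":[0,0,0,0,0,5.93, 0,0,0,0,0,5.93, 0,0,0,0,0,5.93, 0,0,0,0,0,5.93, 2.45,-2.08,0,0,0,0, 2.45,-2.08,0,0,0,0, 2.45,-2.08,0,0,0,0, 2.45,-2.08,0,0,0,0, 2.45,-2.08,0,0,0,0, 2.45,-2.08,0,0,0,0, 2.45,-2.08,0,0,0,0, 2.45,-2.08,0,0,0,0, 0,0,0,0,0,0, 0,0,0,0,0,0, 0,0,0,0,0,0]}' 1
python3 - <<'E'
from h import *
state(); w=snap("wrist","w1"); print(proj(w,[[397,-291,50],[420,-120,115]]).round())
E
```

```text
time_s: 1.4
ee_pos: [396.8, -291.5, 209.8]
ee_rot: [[1.0, 0.0, -0.001], [0.0, -1.0, 0.0], [-0.001, -0.0, -1.0]]
ft_force: [-1.4, 0.1, -0.0]
grip_width: 85.1
grip_force: 0.0
1.4 [ 396.8 -291.5  209.8] [[1.0, 0.0, -0.001], [0.0, -1.0, 0.0], [-0.001, -0.0, -1.0]] 85.05085374178626 [-3.62876982e+01  1.13235837e+01 -3.09142169e+00  7.56134675e+01
 -1.52221691e-02  1.43693679e+02]
[[260. 172.]
 [ 65. 164.]]
```

View pics/w1.png

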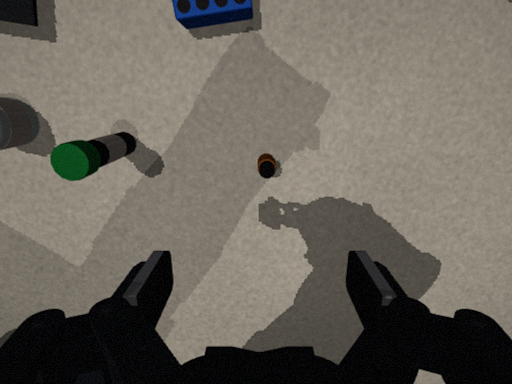

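The vial is at (266,167) with its black cap nearest the camera at (266,171). The tube's green cap is at (77,160) and the rack's front edge is at the top. Measuring both caps.

```bash
cat >> h.py <<'E'
def blob(d,mask,near):
    n,l,st,c=cv2.connectedComponentsWithStats(mask.astype(np.uint8))
    k=[i for i in range(1,n) if st[i,4]>15]; i=min(k,key=lambda i:np.hypot(*(c[i]-near)))
    ct=max(cv2.findContours((l==i).astype(np.uint8),cv2.RETR_EXTERNAL,cv2.CHAIN_APPROX_NONE)[0],key=len)
    (x,y),r=cv2.minEnclosingCircle(ct); e=cv2.fitEllipse(ct) if len(ct)>5 else None
    print("bbox",st[i],"cent",c[i].round(1),"circ",round(x,1),round(y,1),round(r,1),"ell",np.round(e[0],1),np.round(e[1],1)); return c[i],np.array(e[0])
E
python3 - <<'E'
from h import *
w=load("w1"); p=w["pixels"].astype(int); b,g,r=p[...,0],p[...,1],p[...,2]
c,e=blob(w,(r<45)&(g<45),(266,170)); print("cap",cast(w,[c,e],50))
c,e=blob(w,(r-b>12)&(r>g+12)|((r<45)&(g<45)),(266,167)); print("whole",c,cast(w,[c],30))
c,e=blob(w,(g-r>30)&(g-b>15),(77,160)); print("tube",cast(w,[c,e],115))
for q in p[160:180,266]: print(q,end=' ')
E
```

```text
bbox [259 161  16  17 212] cent [266.6 169.1] circ 266.5 169.0 8.4 ell [266.6 169.1] [14.8 16.4]
cap [[ 400.45222219 -298.30542072]
 [ 400.46554161 -298.31920384]]
bbox [257 153  20  25 374] cent [266.1 165.3] circ 266.5 165.1 12.2 ell [266.2 165.4] [18.5 23.9]
whole [266.14973262 165.32620321] [[ 400.28912146 -298.2909169 ]]
bbox [  51  143   38   38 1112] cent [ 69.5 161.4] circ 69.5 161.5 20.7 ell [ 69.5 161.3] [33.4 40.4]
tube [[ 422.75361935 -124.85212074]
 [ 422.76650424 -124.84058942]]
[20 42 81] [5 5 6] [0 0 0] [12  2 12] [15 11  7] [3 2 5] [13 14 13] [ 7  7 10] [11  5 10] [2 3 2] [7 6 8] [3 0 3] [ 5  7 10] [15 10 10] [7 4 7] [11 11 13] [9 5 5] [6 8 8] [71 76 84] [118 130 137]
```

```bash
python3 -m jog '{"plan":[0.32,0.68,0,0,0,0, 0,0,3.4,0,0,0, 0,0,3.4,0,0,0, 0,0,3.4,0,0,0, 0,0,3.4,0,0,0, 0,0,3.4,0,0,0, 0,0,2.0,0,0,0, 0,0,1.2,0,0,0, 0,0,0,0,0,0, 0,0,0,0,0,0, 0,0,0,0,0,0]}' 1
python3 -m jog '{"plan":[0,0,0,0,0,0, 0,0,0,0,0,0, 0,0,0,0,0,0, 0,0,0,0,0,0, 0,0,0,0,0,0, 0,0,0,0,0,0, 0,0,0,0,0,0, 0,0,0,0,0,0, 0,0,0,0,0,0, 0,0,0,0,0,0, 0,0,0,0,0,0, 0,0,0,0,0,0]}' 0 25
```

```text
time_s: 2.37
ee_pos: [400.6, -299.2, 9.0]
ee_rot: [[1.0, -0.001, 0.001], [-0.001, -1.0, -0.001], [0.001, 0.001, -1.0]]
ft_force: [-0.2, 0.1, 0.5]
grip_width: 85.1
grip_force: 0.0
time_s: 3.37
ee_pos: [400.4, -298.4, 8.2]
ee_rot: [[1.0, -0.0, 0.0], [-0.0, -1.0, -0.0], [0.0, 0.0, -1.0]]
ft_force: [0.1, 0.0, 6.0]
grip_width: 20.3
grip_force: 24.5
```

```bash
python3 -m jog '{"plan":[0,0,-1,0,0,0, 0,0,-3,0,0,0, 0,0,-4,0,0,0, 0,0,-4,0,0,0, 0,0,-4,0,0,0, 0,0,-4,0,0,0, 2,-0.9,0,0,0,0, 3,-1.35,0,0,0,0, 3,-1.35,0,0,0,0, 3,-1.35,0,0,0,0, 3,-1.35,0,0,0,0, 0,0,0,0,0,0, 0,0,0,0,0,0, 0,0,0,0,0,0]}'
python3 - <<'E'
from h import *
state(); w=snap("wrist","w2"); print(proj(w,[[601,-235,45],[609,-2,76]]).round())
E
```

```text
time_s: 4.53
ee_pos: [539.8, -235.2, 208.2]
ee_rot: [[1.0, 0.0, -0.001], [0.0, -1.0, 0.0], [-0.001, -0.0, -1.0]]
ft_force: [0.4, -0.6, -1.0]
grip_width: 20.2
grip_force: 24.6
4.5333 [ 539.8 -235.2  208.2] [[1.0, 0.0, -0.001], [0.0, -1.0, 0.0], [-0.001, -0.0, -1.0]] 20.16135723090581 [-2.35393511e+01  2.30839801e+01  1.26697566e+01  7.96198512e+01
 -1.20454373e-02  1.56452985e+02]
[[260. 115.]
 [ 14. 108.]]
```

View pics/w2.png

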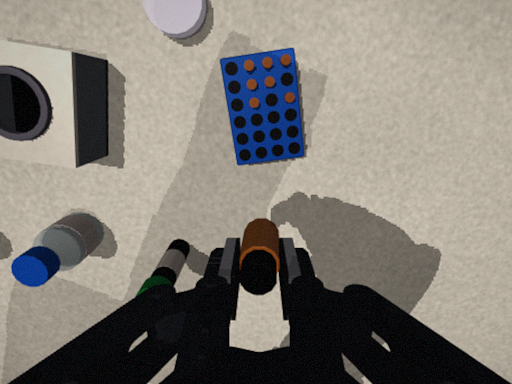

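The rack is in clear view, with corners near (221,59), (293,48), (305,156) and (237,164). The vial is held straight between the pads at (260,258).

Run:
```python
from h import *
w=load("w2"); p=w["pixels"].astype(int); b,g,r=p[...,0],p[...,1],p[...,2]
m=((b-r>40)).astype(np.uint8); m[200:]=0; m[:,:180]=0
pts=np.argwhere(m)[:,::-1]
box=cv2.boxPoints(cv2.minAreaRect(pts.astype(np.float32)))
q=cast(w,box,45); print(box.round(1).tolist(),q.round(1).tolist(),[np.linalg.norm(q[i]-q[i-1]).round(1) for i in range(4)])
W=cast(w,pts,45).astype(np.float32); (c,s,a)=cv2.minAreaRect(W); print(c,s,a)
C=np.array(c); 
e=[q[(i+1)%4]-q[i] for i in range(4)]; L=max(e,key=lambda v:abs(v[0])); L=L*np.sign(L[0]); ux=L/np.linalg.norm(L); uy=np.array([-ux[1],ux[0]])
print("yaw",np.degrees(np.arctan2(ux[1],ux[0])),"jar",C+92.5*uy,"vial",C+92.5*uy-61*ux)
```

```text
[[219.5, 58.5], [292.8999938964844, 47.099998474121094], [309.6000061035156, 154.6999969482422], [236.10000610351562, 166.10000610351562]] [[655.4, -194.5], [665.6, -267.2], [558.8, -289.1], [546.1, -208.5]] [np.float64(110.1), np.float64(73.5), np.float64(109.1), np.float64(81.6)]
(606.477783203125, -238.62623596191406) (109.25820922851562, 74.25169372558594) 7.951203346252441
yaw 7.30378154398272 jar [ 594.71825138 -146.87677596] vial [ 534.21320208 -154.63171045]
```

```bash
python3 -m jog '{"plan":[-0.2,-2,0,0,0,0, -0.2,-2,0,0,0,0, -0.25,-2,0,0,0,0, 0,-2,0,0,0,0, 0,0,0,0,0,0, 0,0,3,0,0,0, 0,0,4,0,0,0, 0,0,4,0,0,0, 0,0,4,0,0,0, 0,0,2.5,0,0,0, 0,0,1.0,0,0,0, 0,0,0.5,0,0,0, 0,0,0.3,0,0,0, 0,0,0.3,0,0,0, 0,0,0.2,0,0,0, 0,0,0,0,0,0, 0,0,0,0,0,0, 0,0,0,0,0,0]}'
```

```text
time_s: 6.08
ee_pos: [534.2, -155.3, 10.6]
ee_rot: [[1.0, -0.0, 0.001], [-0.0, -1.0, -0.0], [0.001, 0.0, -1.0]]
ft_force: [-0.3, 0.4, -0.1]
grip_width: 19.9
grip_force: 24.6
```

```bash
python3 -m jog '{"plan":[0,0,0.1,0,0,0, 0,0,0.1,0,0,0, 0,0,0,0,0,0, 0,0,0,0,0,0, 0,0,0,0,0,0]}'
python3 -m jog '{"plan":[0,0,0,0,0,0, 0,0,0,0,0,0, 0,0,0,0,0,0, 0,0,0,0,0,0, 0,0,0,0,0,0, 0,0,0,0,0,0]}' 0.7 
python3 -m jog '{"plan":[0,0,-1,0,0,0, 0,0,-2,0,0,0, 0,0,-4,0,0,0, 0,0,-4,0,0,0, 0,0,-4,0,0,0, 0,0,-4,0,0,0, 0,0,0,0,0,0, 0,0,0,0,0,0]}' 0.7
python3 - <<'E'
from h import *
state(); w=snap("wrist","w3"); print(proj(w,[[534,-155,50]]))
p=w["pixels"].astype(int); b,g,r=p[...,0],p[...,1],p[...,2]
c,e=blob(w,(r<45)&(g<45),proj(w,[[534,-155,50]])[0]); print("cap",cast(w,[c,e],50))
E
```

```text
time_s: 6.5
ee_pos: [534.0, -155.3, 8.2]
ee_rot: [[1.0, -0.0, 0.0], [-0.0, -1.0, -0.0], [0.0, 0.0, -1.0]]
ft_force: [0.5, -0.2, 4.4]
grip_width: 20.4
grip_force: 25.0
time_s: 7.0
ee_pos: [533.8, -155.2, 8.0]
ee_rot: [[1.0, -0.0, -0.0], [-0.0, -1.0, 0.0], [-0.0, -0.0, -1.0]]
ft_force: [0.2, -0.3, -0.6]
grip_width: 59.9
grip_force: 0.0
time_s: 7.67
ee_pos: [535.1, -155.6, 201.0]
ee_rot: [[1.0, -0.0, 0.005], [-0.0, -1.0, -0.001], [0.005, 0.001, -1.0]]
ft_force: [0.2, -0.4, -1.3]
grip_width: 59.7
grip_force: 0.0
7.6667 [ 535.1 -155.6  201. ] [[1.0, -0.0, 0.005], [-0.0, -1.0, -0.001], [0.005, 0.001, -1.0]] 59.659910782452826 [-1.62173237e+01  1.88693996e+01  5.58951927e+00  7.64409395e+01
  1.22732402e-03  1.63794216e+02]
[[259.58736335 176.02511959]]
bbox [253 168  15  17 213] cent [259.8 175.9] circ 259.5 176.0 8.4 ell [259.8 175.9] [14.7 16.5]
cap [[ 534.10562044 -155.27247066]
 [ 534.09755084 -155.282348  ]]
```

Vial is upright at (534.1, -155.3). Next the jar, opening the gripper fully on the way.

```bash
python3 -m jog '{"plan":[-1.02,-2.93,0,0,0,0, -1.02,-2.93,0,0,0,0, -1.02,-2.93,0,0,0,0, -1.02,-2.93,0,0,0,0, -1.02,-2.93,0,0,0,0, -1.02,-2.93,0,0,0,0, -1.02,-2.93,0,0,0,0, -1.02,-2.93,0,0,0,0, -1.02,-2.93,0,0,0,0, -1.02,-2.93,0,0,0,0, 0,0,0,0,0,0, 0,0,0,0,0,0, 0,0,0,0,0,0]}' 1
python3 - <<'E'
from h import *
state(); w=snap("wrist","w4"); print(proj(w,[[432,138,60],[446,3,100]]).round())
E
```

```text
time_s: 8.8
ee_pos: [430.8, 61.9, 201.6]
ee_rot: [[0.995, 0.095, -0.006], [0.095, -0.994, 0.062], [-0.0, -0.063, -0.998]]
ft_force: [0.1, 0.5, -0.2]
grip_width: 85.7
grip_force: 0.0
8.8 [430.8  61.9 201.6] [[0.995, 0.095, -0.006], [0.095, -0.994, 0.062], [-0.0, -0.063, -0.998]] 85.67264520969468 [  5.39569984   4.66036622 -12.17384918  73.18144814   3.59523652
 179.94425187]
[[197. 168.]
 [334. 179.]]
```

View pics/w4.png

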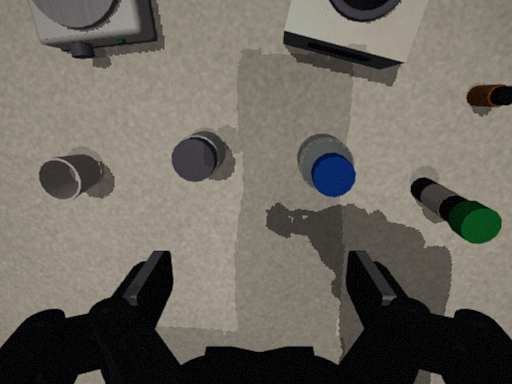

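The last joint reached its limit and the tool tilted slightly. In view are jar lid (195,160), bottle cap (333,175), tube cap (474,222) and beaker (65,178). I'll restore the tilt and use a yaw of 30 degrees on the left side.

```bash
cat >> h.py <<'E'
def plan(target,yaw):
    from scipy.spatial.transform import Rotation as Ro
    s=readout.observe(); T=np.array(s["ee_rot"]); a=np.radians(yaw); c,n=np.cos(a),np.sin(a)
    D=np.array([[c,n,0],[n,-c,0],[0,0,-1.]])
    print("rotvec now",Ro.from_matrix(T.T@D).as_rotvec(degrees=True).round(2),"shift after turn cm",(D.T@(np.array(target)-s["ee_pos"])/10).round(2))
E
python3 - <<'E'
from h import *
w=load("w4"); p=w["pixels"].astype(int); b,g,r=p[...,0],p[...,1],p[...,2]
print(p[160,180:210:6],p[140,200:218:4])
c,e=blob(w,(abs(b-r)<25)&(r<105)&(b>r-2)&(np.indices(r.shape)[1]<225)&(np.indices(r.shape)[1]>165),(195,160)); print("jar",cast(w,[c,e],60))
c,e=blob(w,(b-r>60),(333,175)); print("bottle",cast(w,[c,e],100))
c,e=blob(w,(g-r>30)&(g-b>15),(474,222)); print("tube",cast(w,[c,e],115))
plan([432,138,200],30)
E
```

```text
[[66 58 64]
 [71 64 65]
 [67 62 69]
 [66 59 62]
 [62 58 62]] [[ 24  24  22]
 [ 18  16  21]
 [119 124 124]
 [ 52  54  58]
 [ 52  53  55]]
bbox [ 172  137   46   44 1463] cent [194.3 158.7] circ 194.7 157.8 23.1 ell [194.3 158.7] [42.4 44.4]
jar [[441.63691569 141.01271677]
 [441.56585142 140.9971442 ]]
bbox [ 313  156   42   41 1317] cent [333.7 176. ] circ 333.6 175.9 21.0 ell [333.7 176. ] [38.8 41.4]
bottle [[448.57152582   4.09955665]
 [448.57147863   4.10715384]]
bbox [ 455  201   47   42 1223] cent [479.2 223.8] circ 477.2 218.1 24.8 ell [478.1 222.5] [37.6 45.7]
tube [[ 423.89388141 -122.57951648]
 [ 424.93363626 -121.35041582]]
rotvec now [ -3.54  -0.75 -24.55] shift after turn cm [ 3.9  -6.54  0.15]
```

```bash
python3 -m jog '{"plan":[0,0,0,-0.89,-0.19,-6.14, 0,0,0,-0.89,-0.19,-6.14, 0,0,0,-0.89,-0.19,-6.14, 0,0,0,-0.89,-0.19,-6.14, 1.59,-2.1,0,0,0,0, 1.59,-2.1,0,0,0,0, 1.59,-2.1,0,0,0,0, 0,0,0,0,0,0, 0,0,0,0,0,0, 0,0,0,0,0,0]}' 1
python3 - <<'E'
from h import *
state(); w=snap("wrist","w5"); u=proj(w,[[440,140,60]])[0]; print(u)
p=w["pixels"].astype(int); b,g,r=p[...,0],p[...,1],p[...,2]
m=(abs(b-r)<25)&(r<105)&(b>r-2); c,e=blob(w,m,u); print("jar",cast(w,[c,e],60)); plan([440,140,33],30)
E
```

```text
time_s: 9.68
ee_pos: [440.5, 140.0, 201.3]
ee_rot: [[0.866, 0.501, -0.001], [0.501, -0.866, -0.001], [-0.001, 0.0, -1.0]]
ft_force: [0.3, -0.3, -0.4]
grip_width: 85.5
grip_force: 0.0
9.6833 [440.5 140.  201.3] [[0.866, 0.501, -0.001], [0.501, -0.866, -0.001], [-0.001, 0.0, -1.0]] 85.52304325410726 [ 1.76521574e+01  7.90560965e+00 -8.44363083e+00  7.37046294e+01
 -2.05850238e-02  1.67617069e+02]
[259.50630294 177.51070219]
bbox [ 236  153   43   44 1421] cent [257.1 174.8] circ 257.3 174.5 22.5 ell [257.  174.8] [41.8 43.1]
jar [[441.25530324 143.67346455]
 [441.24760786 143.68785905]]
rotvec now [ 0.01  0.04 -0.  ] shift after turn cm [-0.03 -0.04 16.84]
```

View pics/w5.png

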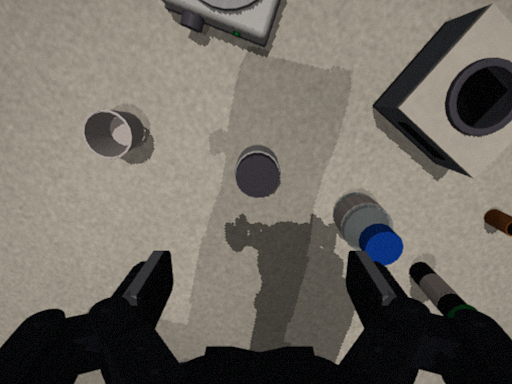

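The jar lid is at (257,175), with the bottle clear of the right finger and the beaker far to the left.

```bash
python3 -m jog '{"plan":[0.18,-0.28,2,0,0,0, 0,0,4,0,0,0, 0,0,4,0,0,0, 0,0,4,0,0,0, 0,0,2,0,0,0, 0,0,0.9,0,0,0, 0,0,0,0,0,0, 0,0,0,0,0,0, 0,0,0,0,0,0]}' 1
python3 -m jog '{"plan":[0,0,0,0,0,0, 0,0,0,0,0,0, 0,0,0,0,0,0, 0,0,0,0,0,0, 0,0,0,0,0,0, 0,0,0,0,0,0, 0,0,0,0,0,0, 0,0,0,0,0,0, 0,0,0,0,0,0, 0,0,0,0,0,0]}' 0 30
```

```text
time_s: 10.48
ee_pos: [441.8, 143.9, 34.2]
ee_rot: [[0.866, 0.5, 0.002], [0.5, -0.866, 0.0], [0.002, 0.001, -1.0]]
ft_force: [0.7, 0.7, 1.0]
grip_width: 85.3
grip_force: 0.0
time_s: 11.32
ee_pos: [441.2, 144.0, 33.3]
ee_rot: [[0.866, 0.501, 0.001], [0.501, -0.866, 0.0], [0.001, 0.001, -1.0]]
ft_force: [-1.3, -1.7, 9.2]
grip_width: 43.7
grip_force: 29.2
```

```bash
python3 -m jog '{"plan":[0,0,-1,0,0,0, 0,0,-3,0,0,0, 0,0,-4,0,0,0, 0,0,-4,0,0,0, 0,0,-4,0,0,0, -0.12,2,0,0,0,0, -0.12,3,0,0,0,0, -0.12,3,0,0,0,0, -0.12,3,0,0,0,0, -0.12,3,0,0,0,0, -0.12,3,0,0,0,0, -0.12,3,0,0,0,0, -0.12,3,0,0,0,0, -0.12,3,0,0,0,0, -0.12,3,0,0,0,0, -0.14,3.83,0,0,0,0, 0,0,0,0,0,6, 0,0,0,0,0,6, 0,0,0,0,0,6, 0,0,0,0,0,6]}'
python3 -m jog '{"plan":[0,0,0,0,0,6, 0,0,0,0,0,0, 0,0,0,0,0,0, 0,0,0,0,0,0]}'
python3 - <<'E'
from h import *
plan([593.7,-147,34],0); w=snap("wrist","w6"); print(proj(w,[[609,-2,76]]).round())
E
```

```text
time_s: 12.98
ee_pos: [593.3, -147.3, 192.4]
ee_rot: [[0.995, 0.1, -0.001], [0.1, -0.995, -0.0], [-0.001, 0.0, -1.0]]
ft_force: [0.9, -0.7, -0.7]
grip_width: 43.7
grip_force: 30.9
time_s: 13.32
ee_pos: [593.3, -147.0, 192.6]
ee_rot: [[1.0, 0.004, -0.0], [0.004, -1.0, -0.0], [-0.0, 0.0, -1.0]]
ft_force: [-1.0, 1.4, -1.4]
grip_width: 43.5
grip_force: 30.9
rotvec now [0.01 0.02 0.26] shift after turn cm [ 0.04  0.   15.86]
[[108. 167.]]
```

View pics/w6.png

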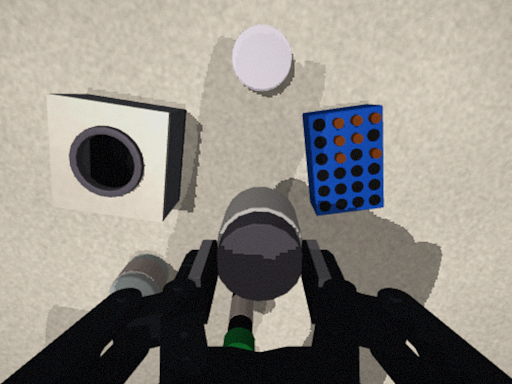

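The jar hangs straight over its spot, with the rack to its right, the dish beyond and the port at (106,160). Lowering.

```bash
python3 -m jog '{"plan":[0.04,0,3,0,0,0.26, 0,0,4,0,0,0, 0,0,4,0,0,0, 0,0,2.5,0,0,0, 0,0,1.0,0,0,0, 0,0,0.5,0,0,0, 0,0,0.3,0,0,0, 0,0,0.3,0,0,0, 0,0,0.2,0,0,0, 0,0,0,0,0,0, 0,0,0,0,0,0, 0,0,0,0,0,0]}'
```

```text
time_s: 14.37
ee_pos: [594.1, -147.2, 35.2]
ee_rot: [[1.0, -0.004, 0.001], [-0.004, -1.0, -0.0], [0.001, 0.0, -1.0]]
ft_force: [-0.9, 0.7, -0.9]
grip_width: 43.3
grip_force: 31.0
```

Run:
```python
from h import *
w=load("w6"); p=w["pixels"].astype(int); b,g,r=p[...,0],p[...,1],p[...,2]
gray=p.mean(2)
m=gray<115; m[:, 147:]=0; m[205:]=0; m[:120]=0
c,e=blob(w,m,(106,160)); print("port outer@76",cast(w,[c,e],76))
print(gray[160,60:155:3].round())
m2=(gray<35); m2[:,147:]=0; c,e=blob(w,m2,(106,160)); print(cast(w,[c,e],76))
```

```text
bbox [  69  126   76   71 4131] cent [106.4 161. ] circ 106.0 161.8 39.1 ell [106.4 161. ] [66.4 77.3]
port outer@76 [[614.52591253  -1.38137117]
 [614.53687951  -1.3753721 ]]
[207. 207. 208. 152.  87.  77.  26.  34.  35.  40.   8.  13.   3.   6.
   8.   9.   3.   1.   8.   4.   3.   6.  11.  14.  20.  90.  99.  25.
 211. 222. 220. 220.]
bbox [  77  135   57   54 2264] cent [106.  161.6] circ 104.9 161.9 30.3 ell [104.9 161.3] [49.6 59.4]
[[ 6.13977405e+02 -9.28924687e-01]
 [ 6.14247220e+02  4.54092588e-02]]
```

```bash
python3 -m jog '{"plan":[0,0,0.1,0,0,0, 0,0,0.05,0,0,0, 0,0,0,0,0,0, 0,0,0,0,0,0, 0,0,0,0,0,0]}'
python3 -m jog '{"plan":[0,0,0,0,0,0, 0,0,0,0,0,0, 0,0,0,0,0,0, 0,0,0,0,0,0, 0,0,0,0,0,0]}' 0.75
python3 -m jog '{"plan":[0,0,-1,0,0,0, 0,0,-2,0,0,0, 0,0,-4,0,0,0, 0,0,-4,0,0,0, 0,0,-4,0,0,0, 0,0,-3,0,0,0, 0,0,0,0,0,0, 0,0,0,0,0,0]}' 0.75
python3 - <<'E'
from h import *
w=snap("wrist","w7"); u=proj(w,[[594,-147,60]])[0]; print(u)
p=w["pixels"].astype(int); b,g,r=p[...,0],p[...,1],p[...,2]
m=(abs(b-r)<25)&(r<105)&(b>r-2); c,e=blob(w,m,u); print("jar",cast(w,[c,e],60)); plan([423.3,-123,200],0)
E
```

```text
time_s: 14.78
ee_pos: [594.1, -147.3, 33.4]
ee_rot: [[1.0, -0.004, 0.001], [-0.004, -1.0, -0.001], [0.001, 0.001, -1.0]]
ft_force: [-0.1, -0.2, 5.7]
grip_width: 43.8
grip_force: 31.7
time_s: 15.2
ee_pos: [593.7, -147.0, 32.9]
ee_rot: [[1.0, -0.004, -0.0], [-0.004, -1.0, -0.0], [-0.0, 0.0, -1.0]]
ft_force: [0.6, -0.1, 0.0]
grip_width: 64.2
grip_force: 0.0
time_s: 15.87
ee_pos: [594.8, -147.3, 215.6]
ee_rot: [[1.0, -0.004, 0.004], [-0.004, -1.0, -0.001], [0.004, 0.001, -1.0]]
ft_force: [0.2, 0.0, -0.6]
grip_width: 64.1
grip_force: 0.0
[259.93950213 174.56351912]
bbox [ 239  155   42   41 1302] cent [259.5 175.2] circ 259.2 175.2 20.9 ell [259.5 175.2] [39.9 40.5]
jar [[ 593.28227626 -146.47765166]
 [ 593.302968   -146.50747487]]
rotvec now [ 0.03 -0.05 -0.21] shift after turn cm [-17.07  -2.41   1.37]
```

```bash
python3 -m jog '{"plan":[-2.85,-0.4,0,0,0,-0.2, -2.85,-0.4,0,0,0,0, -2.85,-0.4,0,0,0,0, -2.85,-0.4,0,0,0,0, -2.85,-0.4,0,0,0,0, -2.85,-0.4,0,0,0,0, 0,0,0,0,0,0, 0,0,0,0,0,0, 0,0,0,0,0,0]}' 1
python3 - <<'E'
from h import *
w=snap("wrist","w8"); u=proj(w,[[423.3,-123,115]])[0]; print(u)
p=w["pixels"].astype(int); b,g,r=p[...,0],p[...,1],p[...,2]
c,e=blob(w,(g-r>30)&(g-b>15),u); q=cast(w,[c,e],115); print("tube",q); plan([*q[1],88],0)
E
```

```text
time_s: 16.67
ee_pos: [422.8, -122.9, 212.6]
ee_rot: [[1.0, -0.0, -0.001], [-0.0, -1.0, -0.0], [-0.001, 0.0, -1.0]]
ft_force: [-0.3, -0.2, -0.1]
grip_width: 85.4
grip_force: 0.0
[260.78975731 188.23167966]
bbox [ 245  168   36   39 1036] cent [262.1 188. ] circ 262.0 186.6 19.5 ell [262.1 187.9] [34.6 36.7]
tube [[ 423.49250729 -124.16007416]
 [ 423.58621337 -124.14632726]]
rotvec now [ 0.    0.06 -0.01] shift after turn cm [ 0.05  0.12 12.46]
```

```bash
python3 -m jog '{"plan":[0.02,0.12,2,0,0,0, 0,0,3,0,0,0, 0,0,3,0,0,0, 0,0,2.5,0,0,0, 0,0,1.3,0,0,0, 0,0,0.6,0,0,0, 0,0,0,0,0,0, 0,0,0,0,0,0, 0,0,0,0,0,0]}' 1
python3 -m jog '{"plan":[0,0,0,0,0,0, 0,0,0,0,0,0, 0,0,0,0,0,0, 0,0,0,0,0,0, 0,0,0,0,0,0, 0,0,0,0,0,0, 0,0,0,0,0,0, 0,0,0,0,0,0, 0,0,0,0,0,0, 0,0,0,0,0,0, 0,0,0,0,0,0]}' 0 35
```

```text
time_s: 17.47
ee_pos: [423.8, -124.3, 90.0]
ee_rot: [[1.0, -0.0, 0.001], [-0.0, -1.0, -0.001], [0.001, 0.001, -1.0]]
ft_force: [0.3, 0.1, -0.4]
grip_width: 85.3
grip_force: 0.0
time_s: 18.38
ee_pos: [423.4, -124.2, 89.6]
ee_rot: [[1.0, -0.0, 0.001], [-0.0, -1.0, -0.0], [0.001, 0.0, -1.0]]
ft_force: [0.4, 0.0, 5.4]
grip_width: 31.3
grip_force: 34.1
```

```bash
python3 -m jog '{"plan":[0,0,-1,0,0,0, 0,0,-3,0,0,0, 0,0,-4,0,0,0, 0,0,-4,0,0,0, 0,0,-2,0,0,0, 2.1,-2.05,0,0,0,0, 2.1,-2.05,0,0,0,0, 2.1,-2.05,0,0,0,0, 2.1,-2.05,0,0,0,0, 2.1,-2.05,0,0,0,0, 2.16,-2.07,0,0,0,0, 0,0,0,0,0,0, 0,0,0,0,0,0, 0,0,0,0,0,0, 0,0,0,0,0,0]}'
python3 - <<'E'
from h import *
s=state(); w=snap("wrist","w9"); print(proj(w,[[614,-1,76],[*s["ee_pos"][:2],141]]).round())
E
```

```text
time_s: 19.63
ee_pos: [549.1, -1.5, 229.1]
ee_rot: [[1.0, -0.001, -0.0], [-0.001, -1.0, -0.0], [-0.0, 0.0, -1.0]]
ft_force: [-0.5, 0.0, -1.1]
grip_width: 31.3
grip_force: 35.0
19.6333 [549.1  -1.5 229.1] [[1.0, -0.001, -0.0], [-0.001, -1.0, -0.0], [-0.0, 0.0, -1.0]] 31.312349793090583 [-1.42838124e-01  1.80657089e+01  8.51660049e+00  8.04747440e+01
 -2.14060080e-02  1.79935273e+02]
[[260. 112.]
 [261. 192.]]
```

View pics/w9.png

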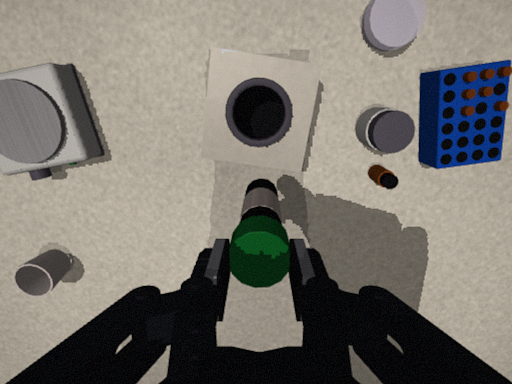

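The tube is held straight, its bottom near (261,185). The port ring is unobstructed at (259,111). Measuring the ring's rims and the tube bottom's offset.

Run:
```python
from h import *
w=load("w9"); p=w["pixels"].astype(int); g=p.mean(2)
m=g<140; m[:70]=0; m[152:]=0; m[:,:215]=0; m[:,305:]=0
c,e=blob(w,m,(259,111)); print("outer",cast(w,[c,e],76))
m=g<38; m[150:]=0; m[:,300:]=0; c,e=blob(w,m,(259,111)); print("inner",cast(w,[c,e],76))
print(g[111,216:304:3].round()); print(g[70:152:3,259].round())
print("tube col", [ (v,np.where(g[v,225:300]<75)[0][[0,-1]]+225) for v in (183,187,191)], g[176:200:2,261].round())
```

```text
bbox [ 225   77   69   71 3793] cent [258.7 112.2] circ 259.6 112.4 35.7 ell [258.7 112.2] [67.4 69.9]
outer [[6.13539578e+02 5.48328672e-02]
 [6.13538197e+02 5.56066520e-02]]
bbox [ 232   85   53   55 2258] cent [258.3 112.1] circ 258.3 111.9 27.3 ell [258.3 112.1] [51.9 53.6]
inner [[6.13646939e+02 4.72366073e-01]
 [6.13653078e+02 4.73530360e-01]]
[168. 170. 171. 129.  69.  57.   6.   8.   6.   7.  13.  11.  11.  16.
  12.  16.   9.   8.  17.  14.  13.  21.  16.  48.  65.  60. 166. 166.
 168. 173.]
[174. 173. 175.  69.  67.  33.   8.   1.   4.   6.   1.   1.  18.  11.
  13.  20.  16.  20.  17.  18.  13.  15.  13.  22.  74.  60. 166. 158.]
tube col [(183, array([250, 298])), (187, array([247, 299])), (191, array([246, 297]))] [146.  97.   2.  11.  12.   3.  75.  69.  75.  71.  74.  72.]
```

```bash
python3 -m jog '{"plan":[0,0,0,0,0,-3.5, 0,0,0,0,0,-3.5, 1.6,0.16,0,0,0,0, 1.6,0.16,0,0,0,0, 1.6,0.16,0,0,0,0, 1.0,0.1,0,0,0,0, 0.64,0.08,0,0,0,0, 0,0,0,0,0,0, 0,0,0,0,0,0, 0,0,0,0,0,0, 0,0,0,0,0,0]}'
python3 - <<'E'
from h import *
s=state(); plan([613.8,-0.2,95.5],7); w=snap("wrist","w10");print(proj(w,[[*s["ee_pos"][:2],140],[613.8,-.2,76]]).round())
a=snap("scene","s10"); u=proj(a,[[613.8,-.2,76]])[0].astype(int); print(u)
c=cv2.resize(a["pixels"][u[1]-70:u[1]+40,u[0]-70:u[0]+70],None,fx=4,fy=4); cv2.imwrite("pics/c10.png",np.hstack([c,cv2.resize(w["pixels"][60:300,200:320],None,fx=440/240,fy=440/240)]))
E
```

```text
time_s: 20.6
ee_pos: [613.8, 0.2, 229.4]
ee_rot: [[0.993, 0.121, 0.0], [0.121, -0.993, -0.0], [-0.0, 0.0, -1.0]]
ft_force: [0.2, -0.6, -1.3]
grip_width: 31.1
grip_force: 35.0
20.6 [6.138e+02 2.000e-01 2.294e+02] [[0.993, 0.121, 0.0], [0.121, -0.993, -0.0], [-0.0, 0.0, -1.0]] 31.08463451517077 [ 2.92696938e-02  2.64131227e+01  2.07522103e+01  8.43389429e+01
 -1.49760433e-02  1.73054907e+02]
rotvec now [ 0.01  0.   -0.03] shift after turn cm [-1.000e-02  4.000e-02  1.339e+01]
[[261. 192.]
 [261. 174.]]
[204 181]
```

View pics/c10.png

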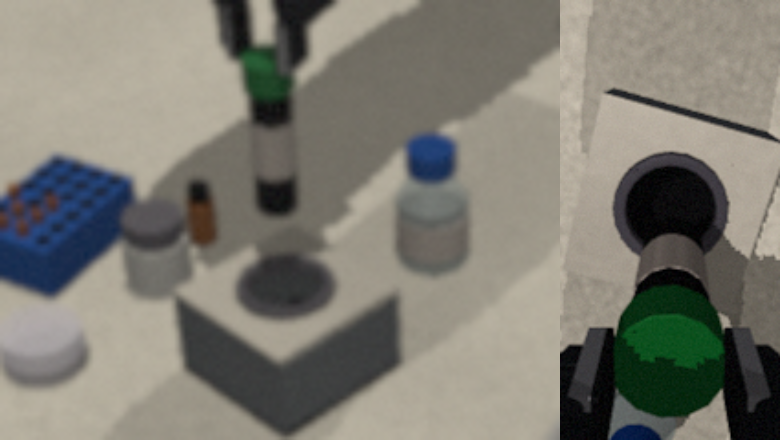

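The tube hangs over the port. In the left crop the tube bottom is at (277,205) and the ring centre at (286,286), so I'll check those against projection.

Run:
```python
from h import *
a=load("s10"); u0=np.array([204-70,181-70])
for P in ([613.8,.2,140],[613.8,.2,160],[613.8,.2,233-12],[613.8,-.2,76]): print(P,((proj(a,[P])[0]-u0)*4).round(1))
```

```text
[613.8, 0.2, 140] [274.8 206.3]
[613.8, 0.2, 160] [272.7 181.5]
[613.8, 0.2, 221] [265.9 102.3]
[613.8, -0.2, 76] [280.9 282.5]
```

Run:
```python
from h import *
for f in("scene0","s10"):
    a=load(f); g=a["pixels"].astype(float).mean(2); u=proj(a,[[613.8,-.2,76]])[0]; x,y=u.astype(int)
    s=cv2.resize(g[y-20:y+20,x-25:x+25],None,fx=4,fy=4,interpolation=cv2.INTER_CUBIC)
    m=(s<105); print(u); 
    class D(dict): pass
    c,e=blob(a,m,(100,80)); uv=(e+.5)/4-.5+[x-25,y-20]; print(uv,cast(a,[uv],76))
d=load("top0"); g=d["pixels"].astype(float).mean(2); x,y=proj(d,[[613.8,-.2,76]])[0].astype(int)
s=cv2.resize(g[y-15:y+15,x-15:x+15],None,fx=4,fy=4,interpolation=cv2.INTER_CUBIC); c,e=blob(d,s<105,(60,60)); uv=(e+.5)/4-.5+[x-15,y-15]; print("top",cast(d,[uv],76))
```

```text
[204.22725855 181.62262472]
bbox [  58   56   96   63 4745] cent [105.2  87. ] circ 105.5 89.0 48.2 ell [105.2  87. ] [61.1 96.5]
[204.93543434 182.37145615] [[615.277695     3.56616525]]
[204.22725855 181.62262472]
bbox [  57   22   98   97 6669] cent [106.2  75.2] circ 104.1 72.5 53.4 ell [106.1  75.2] [89.  98.6]
[205.15454102 179.42378044] [[604.64267423  -4.55912129]]
bbox [  21   26   86   85 5802] cent [63.5 69.3] circ 64.0 69.1 44.0 ell [63.5 69.2] [84.4 85.7]
top [[ 6.09324513e+02 -4.49821201e-03]]
```

Views agree to within a few mm against a 13 mm clearance, and the wrist view is the most precise. Lowering.

```bash
python3 -m jog '{"plan":[0,0,1.5,0,0,0, 0,0,2,0,0,0, 0,0,2,0,0,0, 0,0,2,0,0,0, 0,0,2,0,0,0, 0,0,1.5,0,0,0, 0,0,1,0,0,0, 0,0,0.5,0,0,0, 0,0,0.3,0,0,0, 0,0,0.3,0,0,0, 0,0,0,0,0,0, 0,0,0,0,0,0, 0,0,0,0,0,0]}'
```

```text
time_s: 21.78
ee_pos: [614.7, 0.3, 98.6]
ee_rot: [[0.993, 0.122, 0.001], [0.122, -0.993, -0.0], [0.001, 0.0, -1.0]]
ft_force: [-0.3, -0.2, -1.2]
grip_width: 31.2
grip_force: 35.1
```

```bash
python3 -m jog '{"plan":[0,0,0.1,0,0,0, 0,0,0.1,0,0,0, 0,0,0.1,0,0,0, 0,0,0,0,0,0, 0,0,0,0,0,0, 0,0,0,0,0,0]}'
```

```text
time_s: 22.28
ee_pos: [614.8, 0.3, 95.6]
ee_rot: [[0.993, 0.122, 0.001], [0.122, -0.993, -0.0], [0.001, 0.0, -1.0]]
ft_force: [0.3, -0.4, 5.6]
grip_width: 31.1
grip_force: 35.8
```

```bash
python3 -m jog '{"plan":[0,0,0,0,0,0, 0,0,0,0,0,0, 0,0,0,0,0,0, 0,0,0,0,0,0, 0,0,0,0,0,0]}' 0.65
python3 -m jog '{"plan":[0,0,-1,0,0,0, 0,0,-2,0,0,0, 0,0,-3,0,0,0, 0,0,-3,0,0,0, 0,0,-3,0,0,0, 0,0,0,0,0,0, 0,0,0,0,0,0, 0,0,0,0,0,0]}' 0.65
python3 - <<'E'
from h import *
s=state(); w=snap("wrist","w11"); u=proj(w,[[614,0,121]])[0]; print(u)
p=w["pixels"].astype(int); b,g,r=p[...,0],p[...,1],p[...,2]
c,e=blob(w,(g-r>30)&(g-b>15),u); print("tube",cast(w,[c,e],121)); plan([448.6,4.1,200],12)
E
```

```text
time_s: 22.7
ee_pos: [614.3, 0.3, 94.9]
ee_rot: [[0.993, 0.122, -0.0], [0.122, -0.993, -0.0], [-0.0, 0.0, -1.0]]
ft_force: [-0.2, 0.3, 0.8]
grip_width: 55.2
grip_force: 0.0
time_s: 23.37
ee_pos: [614.3, 0.4, 214.9]
ee_rot: [[0.993, 0.122, -0.0], [0.122, -0.993, -0.0], [-0.0, 0.0, -1.0]]
ft_force: [0.3, -0.1, -0.4]
grip_width: 55.5
grip_force: 0.0
23.3667 [6.143e+02 4.000e-01 2.149e+02] [[0.993, 0.122, -0.0], [0.122, -0.993, -0.0], [-0.0, 0.0, -1.0]] 55.471669320798284 [ 4.03444739e-02  2.63966866e+01  1.86393007e+01  8.22638620e+01
 -1.36559497e-02  1.73058044e+02]
[260.8549343  190.58493939]
bbox [ 243  169   38   40 1137] cent [261.2 188.9] circ 261.1 188.3 19.9 ell [261.2 188.8] [35.8 39. ]
tube [[ 6.15613751e+02 -1.12303323e-01]
 [ 6.15744853e+02 -1.22502640e-01]]
rotvec now [-0.    0.08 -5.02] shift after turn cm [-16.09  -3.8    1.43]
```

View pics/w11.png

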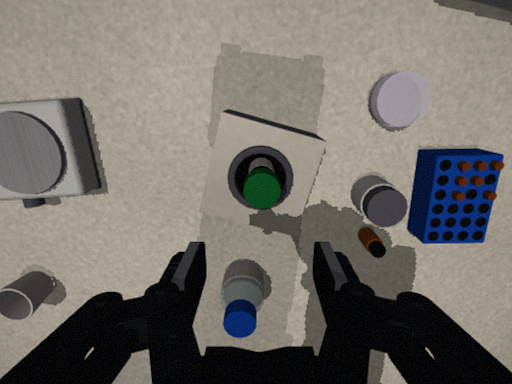

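The tube stands upright in the port, its cap at (261,189) inside the ring. The bottle is next.

```bash
python3 -m jog '{"plan":[0,0,0,0,0,-5.75, 0,0,0,0,0,-5.75, 0,0,0,0,0,-5.75, 0,0,0,0,0,-5.75, -2.83,-1.72,0,0,0,0, -2.83,-1.72,0,0,0,0, -2.83,-1.72,0,0,0,0, -2.83,-1.72,0,0,0,0, -2.83,-1.72,0,0,0,0, 0,0,0,0,0,0, 0,0,0,0,0,0, 0,0,0,0,0,0]}' 1
python3 - <<'E'
from h import *
w=snap("wrist","w12"); u=proj(w,[[448.6,4.1,100]])[0]; print(u)
p=w["pixels"].astype(int); b,g,r=p[...,0],p[...,1],p[...,2]
c,e=blob(w,(b-r>60),u); q=cast(w,[c,e],100); print("bottle",q); plan([*q[1],72],30)
E
```

```text
time_s: 24.42
ee_pos: [448.8, 4.1, 214.7]
ee_rot: [[0.866, 0.5, -0.001], [0.5, -0.866, -0.0], [-0.001, -0.0, -1.0]]
ft_force: [1.0, 0.6, -0.8]
grip_width: 85.5
grip_force: 0.0
[259.75678514 184.39431578]
bbox [ 241  166   38   37 1113] cent [259.6 184.2] circ 259.8 184.1 19.1 ell [259.7 184.2] [36.4 37.2]
bottle [[448.70673904   4.28357033]
 [448.72246763   4.28691042]]
rotvec now [-0.01  0.04 -0.02] shift after turn cm [-0.03 -0.04 14.26]
```

```bash
python3 -m jog '{"plan":[0,0,2,0,0,0, 0,0,4,0,0,0, 0,0,4,0,0,0, 0,0,2.5,0,0,0, 0,0,1.2,0,0,0, 0,0,0.7,0,0,0, 0,0,0,0,0,0, 0,0,0,0,0,0, 0,0,0,0,0,0]}' 1
python3 -m jog '{"plan":[0,0,0,0,0,0, 0,0,0,0,0,0, 0,0,0,0,0,0, 0,0,0,0,0,0, 0,0,0,0,0,0, 0,0,0,0,0,0, 0,0,0,0,0,0, 0,0,0,0,0,0, 0,0,0,0,0,0, 0,0,0,0,0,0, 0,0,0,0,0,0]}' 0 50
```

```text
time_s: 25.22
ee_pos: [449.8, 4.1, 71.9]
ee_rot: [[0.866, 0.5, 0.001], [0.5, -0.866, -0.0], [0.001, 0.001, -1.0]]
ft_force: [-0.7, -0.5, 0.1]
grip_width: 85.6
grip_force: 0.0
time_s: 26.13
ee_pos: [449.3, 4.0, 71.7]
ee_rot: [[0.866, 0.5, 0.001], [0.5, -0.866, -0.0], [0.001, 0.001, -1.0]]
ft_force: [-1.3, -1.4, 8.3]
grip_width: 35.2
grip_force: 48.9
```

```bash
python3 -m jog '{"plan":[0,0,-1,0,0,0, 0,0,-3,0,0,0, 0,0,-4,0,0,0, 0,0,-4,0,0,0, 0,0,-2,0,0,0, 2,-1.6,0,0,0,0, 2.45,-1.9,0,0,0,0, 2.45,-1.9,0,0,0,0, 2.45,-1.9,0,0,0,0, 2.45,-1.9,0,0,0,0, 2.45,-1.9,0,0,0,0, 2.45,-1.9,0,0,0,0, 2.45,-2.04,0,0,0,0, 0,0,0,0,0,0, 0,0,0,0,0,0, 0,0,0,0,0,0]}'
python3 - <<'E'
from h import *
state(); w=snap("wrist","w13"); print(proj(w,[[598,261,50]]).round())
E
```

```text
time_s: 27.47
ee_pos: [539.2, 229.8, 210.7]
ee_rot: [[0.866, 0.5, -0.001], [0.5, -0.866, -0.001], [-0.001, 0.0, -1.0]]
ft_force: [-0.9, -0.1, -1.0]
grip_width: 34.9
grip_force: 50.4
27.4667 [539.2 229.8 210.7] [[0.866, 0.5, -0.001], [0.5, -0.866, -0.001], [-0.001, 0.0, -1.0]] 34.90470345364578 [ 2.30917932e+01  2.27708782e+01  1.25731205e+01  7.98677160e+01
 -1.46932715e-02  1.73091296e+02]
[[262. 110.]]
```

View pics/w13.png

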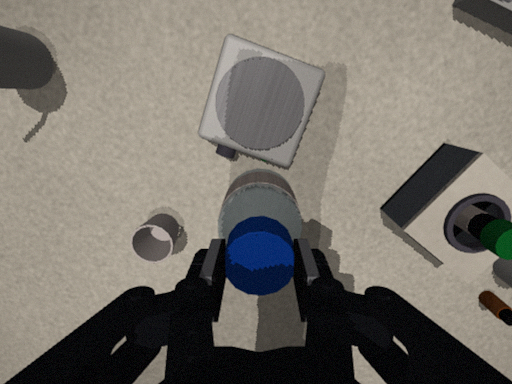

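The stirrer plate is at (261,104) and the bottle is held straight in front of it. The beaker at (157,240) is clear.

Run:
```python
from h import *
w=load("w13"); g=cv2.GaussianBlur(w["pixels"].mean(2).astype(np.float32),(3,3),0)
print(g[104,205:320:4].round()); 
m=(g>105)&(g<150); m[160:]=0; m[:40]=0; m[:,:205]=0; m[:,322:]=0
m=cv2.morphologyEx(m.astype(np.uint8),cv2.MORPH_OPEN,np.ones((7,7)))
c,e=blob(w,m,(261,104)); q=cast(w,[c,e],50); print(q); plan([*q[1],122.5],30)
h=cv2.HoughCircles(cv2.convertScaleAbs(g),cv2.HOUGH_GRADIENT,1,50,param1=60,param2=15,minRadius=38,maxRadius=50); print(h, cast(w,h[0,:1,:2],50))
```

```text
[138. 166. 175. 135. 134. 132. 110. 106. 106. 108. 107. 107. 106. 106.
 106.  99. 104. 100. 103. 101. 107. 103. 103. 100. 102. 138. 138.  86.
 132.]
bbox [ 216   57   62   67 2268] cent [243.7  83.9] circ 248.5 91.0 42.9 ell [243.6  84. ] [38.2 80. ]
[[610.93815416 289.91635052]
 [610.85678117 289.9418157 ]]
rotvec now [ 0.01  0.04 -0.04] shift after turn cm [ 9.23 -1.66  8.85]
[[[254.5 103.5  49.4]
  [260.5 255.5  39.3]
  [484.5 234.5  38.8]
  [455.5 191.5  45. ]]] [[599.94122766 271.01310238]]
```

Run:
```python
from h import *
from scipy.optimize import least_squares
w=load("w13"); ed=cv2.Canny(cv2.GaussianBlur(w["pixels"],(5,5),0),20,50)
pts=np.argwhere(ed)[:,::-1].astype(float); P=cast(w,pts,50)
c0=cast(w,[(261,104)],50)[0]; r=np.hypot(*(P-c0).T); P=P[(r>40)&(r<52)]
f=lambda c:np.hypot(*(P-c[:2]).T)-46
s=least_squares(f,c0,loss="soft_l1",f_scale=1); print(c0,s.x,len(P),(abs(f(s.x))<2).sum())
v=least_squares(lambda c:np.hypot(*(P-c[:2]).T)-c[2],[*c0,46],loss="soft_l1",f_scale=1); print(v.x)
plan([*s.x,122.5],30)
```

```text
[602.86114233 264.95981491] [601.68406393 265.6778738 ] 481 351
[601.65323914 265.58610164  46.46341649]
rotvec now [ 0.01  0.04 -0.04] shift after turn cm [ 7.22 -0.02  8.85]
```

```bash
python3 -m jog '{"plan":[1.8,0,0,0,0,0, 1.8,0,0,0,0,0, 1.8,0,0,0,0,0, 1.2,0,0,0,0,0, 0.62,0,0,0,0,0, 0,0,0,0,0,0, 0,0,2,0,0,0, 0,0,2.5,0,0,0, 0,0,2,0,0,0, 0,0,1,0,0,0, 0,0,0.5,0,0,0, 0,0,0.3,0,0,0, 0,0,0.2,0,0,0, 0,0,0.2,0,0,0, 0,0,0,0,0,0, 0,0,0,0,0,0, 0,0,0,0,0,0]}'
```

```text
time_s: 28.93
ee_pos: [602.2, 266.3, 124.4]
ee_rot: [[0.866, 0.5, 0.0], [0.5, -0.866, 0.0], [0.0, 0.0, -1.0]]
ft_force: [0.6, -0.8, -1.8]
grip_width: 35.1
grip_force: 50.5
```

```bash
python3 -m jog '{"plan":[0,0,0.1,0,0,0, 0,0,0.1,0,0,0, 0,0,0.05,0,0,0, 0,0,0,0,0,0, 0,0,0,0,0,0, 0,0,0,0,0,0]}'
```

```text
time_s: 29.43
ee_pos: [602.3, 266.2, 121.8]
ee_rot: [[0.866, 0.5, 0.0], [0.5, -0.866, -0.0], [0.0, 0.0, -1.0]]
ft_force: [0.1, -0.2, 4.9]
grip_width: 34.8
grip_force: 51.1
```

Contact at the expected height. Releasing, rising and checking everything.

```bash
python3 -m jog '{"plan":[0,0,0,0,0,0, 0,0,0,0,0,0, 0,0,0,0,0,0, 0,0,0,0,0,0, 0,0,0,0,0,0]}' 0.75
python3 -m jog '{"plan":[0,0,-1,0,0,0, 0,0,-2,0,0,0, 0,0,-3,0,0,0, 0,0,-4,0,0,0, 0,0,-2,0,0,0, -4,0,0,0,0,0, -4,0,0,0,0,0, -4,0,0,0,0,0, -4,0,0,0,0,0, 0,0,0,0,0,0, 0,0,0,0,0,0]}' 0.75
python3 - <<'E'
from h import *
w=snap("wrist","w14"); u=proj(w,[[602,266,150]])[0]; print(u)
p=w["pixels"].astype(int); b,g,r=p[...,0],p[...,1],p[...,2]
c,e=blob(w,(b-r>60),u); print("bottle",cast(w,[c,e],150)); snap("scene","s14"); snap("top","t14")
E
```

```text
time_s: 29.85
ee_pos: [601.9, 266.1, 121.3]
ee_rot: [[0.866, 0.5, -0.001], [0.5, -0.866, -0.0], [-0.001, -0.0, -1.0]]
ft_force: [-0.8, -0.1, 0.3]
grip_width: 63.8
grip_force: 0.0
time_s: 30.77
ee_pos: [469.2, 189.5, 243.3]
ee_rot: [[0.866, 0.499, 0.001], [0.499, -0.866, 0.0], [0.001, 0.0, -1.0]]
ft_force: [0.9, 0.7, 0.2]
grip_width: 64.2
grip_force: 0.0
[259.98604123  -7.41351673]
bbox [236   0  49  22 805] cent [259.7   8.7] circ 260.0 0.5 24.0 ell [259.8   8.9] [22.4 50.3]
bottle [[592.84693849 260.94538175]
 [592.78732195 260.8432549 ]]
```

View pics/s14.png

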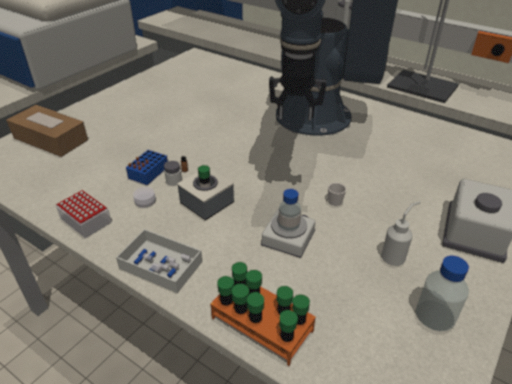

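View pics/t14.png

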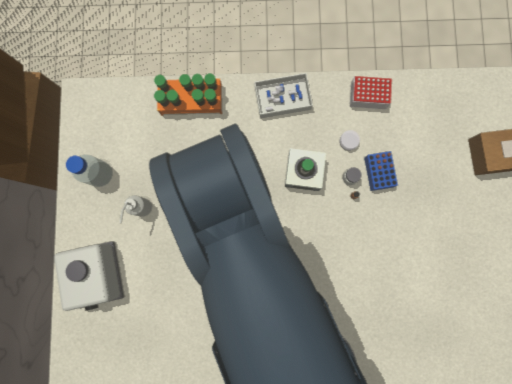

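The scene view shows the bottle upright on the plate (289,212), the tube in the port (205,178), and the jar (173,172) and vial (184,163) beside the rack. The beaker, dish and wash bottle are unmoved, and the hand is clear of everything.

```bash
python3 -c "
from bench import robot; print(robot.hand_in())"
```

```text
the job is handed in; nothing more can be done
None
```

I placed all four items upright and handed the job in at about 31 s of robot time; the final pictures showed everything in place and the beaker, dishes and wash bottle unmoved, but the hand-in gave no verdict.

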